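Set up the slotting jig for a bow-frog blank and inch it up to the cutter

TASK

Set up the little slotting jig: lay the dark wooden blank flat on the carriage, between its four corner lugs, and let go of it. Then turn the handwheel clockwise until the dial line is well past its index mark (about 20 degrees), bring it back anticlockwise so that the line stands at the mark with the screw's play taken up, and let go. Last, hold the big round jog button fully down for four seconds and release it, so that the carriage creeps up to its mark; leave the small square button alone and do not disturb the jar, mug and brush.

Things in the scene. Friction and masses are not known exactly. Their poses are not given: they have to be found in the camera images.
- blank_mid (a point): centre of the loose dark wooden blank, a plain block 36 mm (its x) x 120 mm (its y) x 40 mm high, lying flat on the bench at the start; about 0.13 to 0.27 kg. Either end may lead. This point is 20 mm above its underside
- blank: the same blank; origin at the centre of its underside, same axes
- nest (a point): point on the carriage's flat top face (48 mm above the bench) where the blank's underside centre belongs; z up, y along the carriage's travel towards the cutter head (the head's face is 160 mm away in y at the start), x across. Four corner lugs 12 mm high leave a nest 46 mm (x) by 128 mm (y), so 5 mm of room across and 4 mm at each end; the long sides are open for 84 mm in the middle, where the fingers fit. The aluminium plate is 76 x 142 mm
- carriage (a joint): travel of the carriage (m) along the jig: 0 at the start, stop at 0.075. A white mark on the jig's bed shows 0.040, where the black pointer on the carriage's edge should end. It creeps at about 10 mm/s while the jog button is down (more than about 1 mm) and is held by a brake otherwise
- wheel_grip (a point): on the vertical axis of the handwheel on top of the jig's head, at the height to grip: a black bar 72 mm long (point x), 16 mm thick (point y), 38 mm high, its top 13 mm above this point, standing on a 76 mm disc whose top is 24 mm below this point. This point is 136 mm above the bench. Axes turn with the wheel
- dial (a joint): angle (rad) of the 100 mm aluminium dial ring under the handwheel, which turns with the screw: 0 when its black line stands at the white index mark on the head, negative at the start (-0.55 to -0.3), grows as the wheel is turned clockwise seen from above; limits -1 to 1; stays where it is left (friction 0.08 N m)
- wheel (a joint): lost motion (rad) of the handwheel relative to the dial, 0 to 0.3. Turning the wheel clockwise drives the dial only after this reaches 0.3; turning anticlockwise drives it only after it is back at 0 (play taken up). At 0 the bar points along the dial's line. Wheel angle = dial + this; with both 0 the bar is parallel to the jig's x (the nest point's x)
- jog_top (a point): centre of the top of the big round grey jog button (60 mm across, about 77 mm above the bench) on the grey control box (100 x 170 x 55 mm); z up
- jog (a joint): jog button, m: 0 when up, fully down at 0.008, springs back; about 2.5 N to move, 3 N fully down
- small_top (a point): top of the small square button (24 mm) on the same box, 85 mm from the jog button; not to be pressed
- small (a joint): small square button, m: 0 up, 0.005 down
- jar: bystander: amber jar 60 mm across, 80 mm high, origin under its centre
- mug: bystander: white mug 76 mm across, 90 mm high, origin under its centre
- brush: bystander: brush 180 mm long lying on the bench
Mind the look-alikes: they are no part of the job. Of the things that look like the part that bears jog_top, take the one that is farthest to the robot's left at the start.

How it is judged:
By the outcome, as a careful person would: the job done as asked, in the order asked, and still so for the second after the job is handed in, with the robot touching nothing.
It also fails if it takes over 72 s, if anything falls off the work surface, if the arm or the gripper's body presses on something with over 40 N, if the wrist force passes 120 N, or if a joint passes its speed limit or range.

ROBOT

A 6-joint arm with a two-finger parallel gripper is mounted at the origin on the work surface. World frame = base frame: x ahead of the robot, y to its left, z up, the work surface at z = 0. Lengths are in mm, angles in rad, forces in N, time in s.
With the tool pointing down it reaches from about 350 to 800 mm from the base axis. Payload 7.3 kg.
Tool frame: the origin (TCP) lies midway between the tips of the shut fingers; the grasp point (between the pads) lies 19 mm behind it; z points along the fingers, y is the direction in which the jaws open and shut (so a half turn about z gives the same grasp; the last joint's range is limited). The gripper opens to 85 mm and grips with 20 to 120 N. Pads are 22 mm wide; open, the fingers measure 114 mm over their backs; the gripper's body (76 mm by 85 mm) begins 54 mm behind the grasp point. The pads swing forward as they close: fully open they stand 13 mm farther back than shut.
Start: joints at [1.124, 0.342, 1.524, -0, 1.275, -0.146], TCP at [155.534, 501.451, 231.322] pointing down, gripper open.
Joint ranges: [-2.53, 2.53], [-0.77, 2.02], [0.04, 2.7], [-1, 4.14], [0.28, 2.66], [-3.11, 3.11]. Speed limits (rad/s): [2.57, 2.57, 3.14, 3.14, 3.14, 3.14].

INTERFACE

Orientations are given as a unit quaternion [w, x, y, z].
In Python, from workcell import r gives the robot as it stands. The module is installed in compiled form; this text tells all that it offers.
- The arm moves only by the shell command python3 -m jog 'ROWS' [FORCE]. ROWS is JSON, a list that holds one entry, the list of rows, each a list of 7 numbers: the shift along the world's x, y, z in cm, then the turn, a rotation vector about the world's x, y, z in rad, then the finger opening in cm, from 0 to 8.54. In form: [[[x, y, z, rx, ry, rz, claw], ...]]. A call has 1 to 5 rows; each row is the pose to reach, as a shift and turn from the pose measured when the call began; what a row does not reach only later rows make up. A row lasts 1/8 s, in which the tool goes at most 62.5 mm and 10.7 degrees, less where a joint would pass 70% of its speed; a pose out of reach is approached as far as the arm can. A call with a gripper value outside its range is refused whole. The fingers move at their own pace and stop on an object; FORCE is the grip in N (left out, the last holds). Time passes only in rows, so rows that repeat a pose let the fingers close. It gives the time, the measured TCP pose, the force and the opening at its end, in the units of the state.
- r.state(): the state, without advancing time (a new reading comes with each control period).
- r.capture(name): name is "scene" or "top" or "wrist"; returns a dict with "pixels" (480x640x3 uint8, red, green, blue), "range_z" (480x640 float32, mm along the optical axis (not along the pixel's ray), 0 where there is no reading), "mtx" (3x3 intrinsics, pixels), "origin" and "rotation" of the camera in the world. Camera axes: x right, y down, z forward; pixel columns grow to the right and rows downward; lengths in mm; the calibration is good to about 2 mm. A picture is of the moment at which its call begins.
- r.finish_job(): hands the job in, once; it reports no verdict.
The state is a dict: "t": time; "joints": joint angles; "joint_vel": joint speeds; "effort": joint torques, N m; "ee_pos": TCP position; "tool_rot": TCP orientation; "contact_force": force on the tool from outside, world axes, zero at the start; "torque": the same for the moment, N m; "grip_width": opening from 0.0 (shut) to 1.0 (fully open).
Only numpy, scipy, OpenCV 4.12 (cv2) and the standard library are available. Lean on these libraries where they do the work, as an engineer would, in place of code of your own. Each camera call takes 0.05 s, during which the arm holds its last target. There are 200 camera calls.

## Working session

There is one attempt and no reset: what is moved stays moved. The work goes in short steps, Python scripts to look and compute and a shell command to move; the robot and the scene stay as the last step left them, time stands still between calls to the robot, and variables do not carry over. Pictures are saved under pics/ and viewed, about 8 in all and at most 12, crops included, and the job is handed in when it is done.

```bash
mkdir -p pics
cat > h.py <<'E'
import numpy as np,cv2
from workcell import r
def cap(n):
    return r.capture(n)
def save(c,f,crop=None,s=1):
    im=c["pixels"][:,:,::-1]
    if crop: x0,y0,x1,y1=crop; im=im[y0:y1,x0:x1]
    im=cv2.resize(im,None,fx=s,fy=s,interpolation=cv2.INTER_CUBIC) if s!=1 else im
    cv2.imwrite("pics/"+f,im)
def ray(c,u,v):
    d=np.array(c["rotation"])@np.linalg.inv(c["mtx"])@np.array([u,v,1.0])
    return np.array(c["origin"]).ravel(),d
def onz(c,u,v,z):
    o,d=ray(c,u,v); return o+d*(z-o[2])/d[2]
def dep(c,u,v):
    o,d=ray(c,u,v); return o+d*float(c["range_z"][int(round(v)),int(round(u))])
def world(c):
    v,u=np.mgrid[0:480,0:640]
    p=np.stack([u,v,np.ones_like(u)],-1)@np.linalg.inv(c["mtx"]).T*c["range_z"][...,None]
    return p@np.array(c["rotation"]).T+np.array(c["origin"]).ravel()
E
python3 - <<'E'
from h import *
for n in("scene","top"):
    c=cap(n); save(c,n+"0.png"); np.savez(n+"0.npz",**c)
    print(n,np.round(c["origin"],0),np.round(c["rotation"],2).tolist(),c["mtx"][0][0])
print(r.state())
E
```

```text
scene [ 916. -598. 1197.] [-0.27, 0.92, 0.27, -0.09] 614.4483456983585
top [ 293.   -9. 1333.] [-0.07, 0.7, -0.7, 0.06] 588.8429998789563
{'t': 0.1, 'joints': array([ 1.12399679e+00,  3.42663037e-01,  1.52492287e+00, -8.24360551e-06,
        1.27538427e+00, -1.45995519e-01]), 'joint_vel': array([-0.00059611, -0.001681  , -0.00179485,  0.00068869,  0.00029542,
       -0.00106575]), 'effort': array([ 1.78635022e-03, -4.34446406e+01, -2.46486372e+01, -1.26716982e-04,
        4.81787341e-03,  3.52467930e-05]), 'ee_pos': array([155.37592706, 501.11131995, 230.68978181]), 'tool_rot': array([-1.97401231e-04,  1.49834390e-01,  9.88710868e-01, -6.59881265e-04]), 'contact_force': array([-0.00892781, -0.42527473, -0.28919772]), 'torque': array([ 0.01401297,  0.01970964, -0.02089013]), 'grip_width': 1.003338047208516}
```

View pics/top0.png

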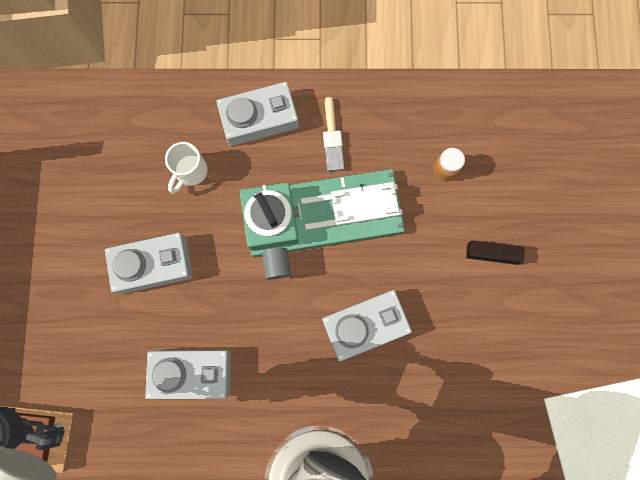

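View pics/scene0.png

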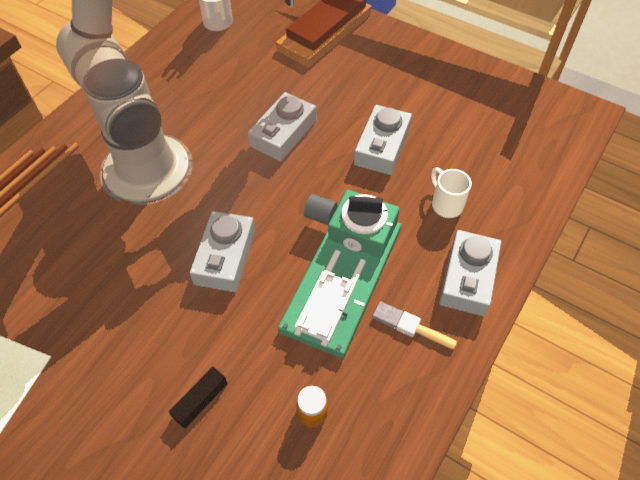

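The top view shows four look-alike grey boxes, with round buttons at (128,264), (169,375), (241,112) and (352,330). The blank is at (496,253), nest about (367,204), and wheel (268,213). The leftmost box is the one at (128,264). I'll measure positions and check it in a crop.

Run:
```python
from h import *
c=dict(np.load("top0.npz")); s=dict(np.load("scene0.npz"))
W=world(c); Ws=world(s)
for n,u,v in [("b1",128,264),("b2",169,375),("b3",241,112),("b4",352,330),("sm1",168,256),("blank",496,253),("plate",367,204),("wheel",268,213),("mug",185,160),("jar",452,160)]:
    print(n,np.round(W[v-2:v+3,u-2:u+3].reshape(-1,3).mean(0),1))
def rect(P,m,lab):
    q=P[m][:,:2].astype(np.float32); b=cv2.minAreaRect(q); print(lab,len(q),np.round(b[0],1),np.round(b[1],1),round(b[2],1), np.round(np.median(P[m],0),1))
for P,l in((W,"top"),(Ws,"scene")):
    z=P[...,2]
    b=W[253,496]; m=(abs(z-40)<5)&(np.hypot(P[...,0]-b[0],P[...,1]-b[1])<90); rect(P,m,l+" blank")
    b=W[204,367]; 
    m=(abs(z-48)<4)&(np.hypot(P[...,0]-b[0],P[...,1]-b[1])<95); rect(P,m,l+" plate")
    m=(abs(z-60)<3)&(np.hypot(P[...,0]-b[0],P[...,1]-b[1])<95); rect(P,m,l+" lugs")
    b=W[213,268]; m=(abs(z-149)<5)&(np.hypot(P[...,0]-b[0],P[...,1]-b[1])<60); rect(P,m,l+" bar")
    b=W[264,128]; m=(abs(z-77)<4)&(np.hypot(P[...,0]-b[0],P[...,1]-b[1])<50); rect(P,m,l+" jog")
im=np.vstack([cv2.resize(c["pixels"][160:300,90:290],None,fx=4,fy=4)[:300*2][:280],cv2.resize(c["pixels"][165:245,235:435],None,fx=4,fy=4)])
im=np.vstack([cv2.resize(c["pixels"][225:300,90:290],(800,300),interpolation=2),cv2.resize(c["pixels"][170:245,225:425],(800,300),interpolation=2)])
cv2.imwrite("pics/crop1.png",im[:,:,::-1])
```

```text
Traceback (most recent call last):
  File "h.py", line 20, in world
    return p@np.array(c["rotation"]).T+np.array(c["origin"]).ravel()
           ~^~~~~~~~~~~~~~~~~~~~~~~~~~
ValueError: matmul: Input operand 1 has a mismatch in its core dimension 0, with gufunc signature (n?,k),(k,m?)->(n?,m?) (size 4 is different from 3)
```

Rotation is a quaternion.

```bash
sed -i 's/np.array(c\["rotation"\])/Rm(c)/; 2a from scipy.spatial.transform import Rotation as Ro\ndef Rm(c): return Ro.from_quat(np.roll(np.array(c["rotation"]).ravel(),-1)).as_matrix()' h.py
cat > m1.py <<'E'
from h import *
c=dict(np.load("top0.npz")); s=dict(np.load("scene0.npz"))
W=world(c); Ws=world(s)
for n,u,v in [("b1",128,264),("b2",169,375),("b3",241,112),("b4",352,330),("sm1",168,256),("blank",496,253),("plate",367,204),("wheel",268,213),("mug",185,160),("jar",452,160)]:
    print(n,np.round(W[v-2:v+3,u-2:u+3].reshape(-1,3).mean(0),1))
def rect(P,m,lab):
    q=P[m][:,:2].astype(np.float32)
    if len(q)<4: print(lab,len(q)); return
    b=cv2.minAreaRect(q); print(lab,len(q),np.round(b[0],1),np.round(b[1],1),round(b[2],1), np.round(np.median(P[m],0),1))
for P,l in((W,"top"),(Ws,"scene")):
    z=P[...,2]
    b=W[253,496]; m=(abs(z-40)<5)&(np.hypot(P[...,0]-b[0],P[...,1]-b[1])<90); rect(P,m,l+" blank")
    b=W[204,367]; d=np.hypot(P[...,0]-b[0],P[...,1]-b[1])<95
    m=(abs(z-48)<4)&d; rect(P,m,l+" plate")
    m=(abs(z-60)<3)&d; rect(P,m,l+" lugs")
    b=W[213,268]; m=(abs(z-149)<5)&(np.hypot(P[...,0]-b[0],P[...,1]-b[1])<60); rect(P,m,l+" bar")
    b=W[264,128]; m=(abs(z-77)<4)&(np.hypot(P[...,0]-b[0],P[...,1]-b[1])<50); rect(P,m,l+" jog")
im=np.vstack([cv2.resize(c["pixels"][225:300,90:290],(800,300),interpolation=2),cv2.resize(c["pixels"][170:245,225:425],(800,300),interpolation=2)])
cv2.imwrite("pics/crop1.png",im[:,:,::-1])
E
python3 m1.py
```

```text
b1 [459.8 411.9  76.5]
b2 [227.6 311.9  77.9]
b3 [805.7 178.   76.9]
b4 [319.1 -66.4 126.9]
sm1 [478.2 328.4  70.2]
blank [ 490.4 -391.8   38.6]
plate [ 599.6 -105.9   48.1]
wheel [556.4 105.8 148.6]
mug [715.7 317.2   4.8]
jar [ 692.7 -293.3   78.8]
top blank 828 [ 494.6 -392.9] [120.8  37.4] 83.1 [ 494.5 -392.4   39.4]
top plate 1575 [602.7 -99.2] [ 78.4 142.2] 9.7 [601.7 -97.5  47.7]
top lugs 195 [602.1 -99.5] [ 67.2 139.7] 9.1 [ 599.8 -137.    58.8]
top bar 251 [567.6 112.1] [71.9 15.7] 27.0 [566.7 112.3 148.5]
top jog 514 [460.1 415.4] [57.6 57.7] 62.7 [459.9 415.4  77. ]
scene blank 1124 [ 495.4 -398. ] [120.1  38.5] 82.2 [ 495.9 -400.7   40. ]
scene plate 1779 [ 603.  -104.1] [ 77.4 145.7] 9.2 [ 603.8 -105.7   48.3]
scene lugs 261 [ 603.3 -104.8] [ 66.6 141.1] 9.0 [607.  -67.3  59.5]
scene bar 231 [569.2 106.5] [71.9 20.1] 29.8 [570.8 106.3 148.3]
scene jog 309 [461.  411.2] [55.  62.8] 29.3 [462.1 409.4  77.3]
```

View pics/crop1.png

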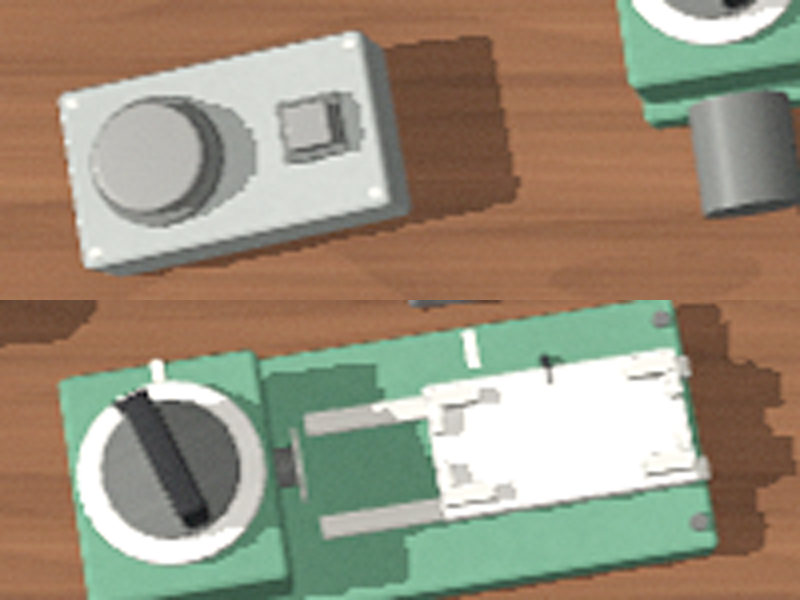

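Box at crop (160,155) is the plain match: the round button and small square button are 85 mm apart, the button height is 77 mm, and it has the largest y (≈413). The wheel bar stands about 19° anticlockwise of jig x, and the index is on the jig +x side. Top and scene differ by 5 mm in y, so I'll refine with the wrist camera. First I move toward the blank.

```bash
python3 -m jog '[[[19.5,-18,0,0,0,-0.85,8.5],[19.5,-18,0,0,0,-0.85,8.5],[19.5,-18,0,0,0,-0.85,8.5],[19.5,-18,0,0,0,-0.85,8.5],[19.5,-18,0,0,0,-0.85,8.5]]]' 40
python3 -m jog '[[[13,-27,0,0,0,-0.55,8.5],[13,-27,0,0,0,-0.55,8.5],[13,-27,0,0,0,-0.55,8.5],[13,-27,0,0,0,-0.55,8.5],[13,-27,0,0,0,-0.55,8.5]]]'
python3 -m jog '[[[1,-28,0,0,0,0,8.5],[1,-28,0,0,0,0,8.5],[1,-28,0,0,0,0,8.5],[1,-28,0,0,0,0,8.5],[1,-28,0,0,0,0,8.5]]]'
cat > st.py <<'E'
from h import *
s=r.state(); R=Ro.from_quat(np.roll(s["tool_rot"],-1)).as_matrix()
print("t",round(s["t"],2),"p",np.round(s["ee_pos"],1),"jawyaw",round((np.degrees(np.arctan2(R[1,1],R[0,1]))+90)%180-90,1),"tilt",np.round(R[:2,2],3),"F",np.round(s["contact_force"],1),"g",round(float(s["grip_width"]),3),"j",np.round(s["joints"],2))
E
python3 st.py
```

```text
t: 0.72
ee_pos: [352.5, 318.6, 230.4]
tool_rot: [-0.0, 0.548, 0.837, -0.001]
contact_force: [0.3, 1.8, -0.4]
grip_width: 0.997
t: 1.35
ee_pos: [483.0, 46.3, 230.2]
tool_rot: [-0.001, 0.755, 0.656, -0.001]
contact_force: [-0.5, 0.7, 0.3]
grip_width: 0.994
t: 1.98
ee_pos: [492.4, -236.7, 229.6]
tool_rot: [-0.001, 0.756, 0.655, -0.001]
contact_force: [0.6, 0.5, 0.2]
grip_width: 0.997
t 1.98 p [ 492.4 -236.7  229.6] jawyaw -8.2 tilt [-0.003 -0.   ] F [0.6 0.5 0.2] g 0.997 j [-0.59  0.38  1.47 -0.    1.29 -0.44]
```

```bash
python3 -m jog '[[[0.2,-15.6,0,0,0,0.02,8.5],[0.2,-15.6,0,0,0,0.02,8.5],[0.2,-15.6,0,0,0,0.02,8.5],[0.2,-15.6,0,0,0,0.02,8.5]]]'
python3 - <<'E'
from h import *
c=cap("wrist"); save(c,"w1.png"); np.savez("w1.npz",**c)
print(np.round(c["origin"],1),np.round(Rm(c),2).tolist(),c["mtx"][0])
W=world(c); z=W[...,2]
m=(abs(z-40)<5)&(W[...,1]<-300)&(W[...,1]>-480); m[:]=m
n,l,st,ce=cv2.connectedComponentsWithStats(m.astype(np.uint8))
for i in range(1,n):
    if st[i,4]>300:
        q=W[l==i]; b=cv2.minAreaRect(q[:,:2].astype(np.float32)); print(st[i],np.round(b[0],1),np.round(b[1],1),round(b[2],1),np.round(np.median(q,0),1))
E
python3 st.py
```

```text
t: 2.48
ee_pos: [493.5, -395.0, 228.1]
tool_rot: [-0.002, 0.75, 0.661, -0.001]
contact_force: [-0.1, 1.0, -0.5]
grip_width: 0.998
[ 502.7 -326.3  370.5] [[0.99, -0.12, -0.04], [-0.13, -0.95, -0.27], [-0.0, 0.28, -0.96]] [332.40368519   0.         313.15350778]
[ 296  155   37  115 4047] [ 493.3 -396.5] [118.7  36. ] 82.9 [ 493.8 -391.9   39.7]
t 2.52 p [ 493.9 -393.2  228.4] jawyaw -7.1 tilt [-0.004  0.001] F [ 0.3  0.9 -0.1] g 0.995 j [-0.79  0.55  1.2  -0.    1.4  -0.67]
```

View pics/w1.png

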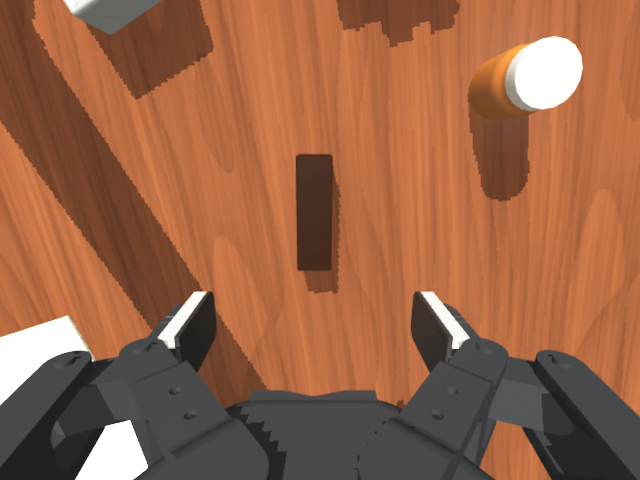

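Wrist view: the blank is centred at about (314,212), midway between the fingers. It sits at (493.3,-396.5), yaw -7.1°, top at 39.7, which agrees with the other views. Descend and grip.

```bash
python3 -m jog '[[[0,-0.3,-6,0,0,0,8.5],[0,-0.3,-12,0,0,0,8.5],[0,-0.3,-17,0,0,0,8.5],[0,-0.3,-20,0,0,0,8.5],[0,-0.3,-21.8,0,0,0,8.5]]]'
python3 -m jog '[[[0,0,0,0,0,0,8.5],[0,0,0,0,0,0,3],[0,0,0,0,0,0,3],[0,0,0,0,0,0,3],[0,0,0,0,0,0,3]]]' 40
python3 -m jog '[[[0,0,0,0,0,0,3],[0,0,0,0,0,0,3],[0,0,0,0,0,0,3],[0,0,0,0,0,0,3]]]' 40
python3 st.py
```

```text
t: 3.15
ee_pos: [493.7, -394.3, 8.9]
tool_rot: [-0.003, 0.749, 0.662, -0.001]
contact_force: [-0.4, -0.7, 0.0]
grip_width: 0.994
t: 3.78
ee_pos: [494.1, -394.8, 10.2]
tool_rot: [-0.002, 0.749, 0.662, -0.001]
contact_force: [-2.2, 0.7, 6.0]
grip_width: 0.414
t: 4.28
ee_pos: [494.1, -394.8, 10.2]
tool_rot: [-0.002, 0.749, 0.662, -0.001]
contact_force: [-1.2, 0.1, 0.8]
grip_width: 0.414
t 4.28 p [ 494.1 -394.8   10.2] jawyaw -7.0 tilt [-0.005  0.002] F [-1.2  0.1  0.8] g 0.414 j [-0.79  0.77  1.44 -0.    0.94 -0.67]
```

```bash
python3 -m jog '[[[0,0,3,0,0,0,3],[0,0,8,0,0,0,3],[0,0,13,0,0,0.05,3],[2,3,15,0,0,0.15,3],[5,7,15,0,0,0.287,3]]]'
python3 -m jog '[[[2,5,0,0,0,0,3],[4,9,0,0,0,0,3],[4,10,0,0,0,0,3],[4,10,0,0,0,0,3]]]'
python3 st.py
cat > m2.py <<'E'
from h import *
import sys
c=cap("wrist"); f=sys.argv[1]; save(c,f+".png"); np.savez(f+".npz",**c)
W=world(c); z=W[...,2]
def rect(m,lab):
    q=W[m][:,:2].astype(np.float32)
    if len(q)<10: print(lab,len(q)); return
    b=cv2.minAreaRect(q); print(lab,len(q),np.round(b[0],1),np.round(b[1],1),round(b[2],1), np.round(np.median(W[m],0),1))
d=np.hypot(W[...,0]-603,W[...,1]+102)<90
rect((abs(z-48)<3)&d,"plate"); rect((abs(z-60)<3)&d,"lugs")
m=(abs(z-149)<5)&(np.hypot(W[...,0]-568,W[...,1]-109)<60); rect(m,"bar")
E
python3 m2.py w2
```

```text
t: 4.9
ee_pos: [544.7, -325.7, 162.4]
tool_rot: [-0.0, 0.646, 0.763, -0.001]
contact_force: [0.8, 0.5, -2.3]
grip_width: 0.418
t: 5.4
ee_pos: [584.5, -225.2, 162.0]
tool_rot: [-0.0, 0.646, 0.764, -0.002]
contact_force: [0.5, -0.7, -2.1]
grip_width: 0.417
t 5.4 p [ 584.5 -225.2  162. ] jawyaw 9.6 tilt [-0.003 -0.002] F [ 0.5 -0.7 -2.1] g 0.417 j [-0.49  0.58  1.32 -0.    1.24 -0.65]
plate 16942 [ 603.6 -116.6] [ 76.3 114.2] 9.1 [ 602.8 -106.5   47.7]
lugs 1330 [ 610.3 -158.3] [66.  27.9] 9.5 [ 626.3 -160.5   58.6]
bar 0
```

View pics/w2.png

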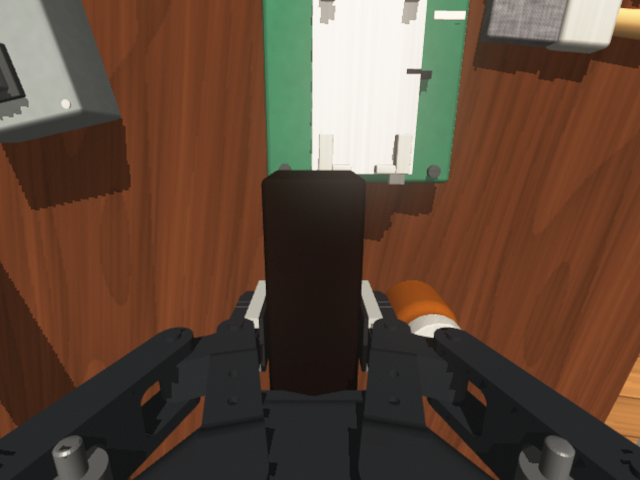

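Run:
```python
from h import *
c=dict(np.load("w2.npz")); W=world(c); z=W[...,2]
a=np.radians(9.4); ex=np.array([np.cos(a),np.sin(a)]); ey=np.array([-np.sin(a),np.cos(a)])
tcp=np.array([584.5,-225.2])
px=c["pixels"].astype(int)
m=np.zeros(z.shape,bool); m[165:385,255:375]=1
m&=(abs(z-191)<6)
q=W[m][:,:2]-tcp; print("blank top z",np.median(z[m]),len(q),"x",np.percentile(q@ex,[1,50,99]),"y max",np.percentile(q@ey,[1,97,99,100]))
b=cv2.minAreaRect(W[m][:,:2].astype(np.float32));print(b)
# rows of plate
n=np.array([602,-102.5]); P=W[...,:2]-n
m=(abs(z-48)<3)&(np.hypot(*np.moveaxis(P,-1,0))<90)&(px.min(2)>120)
q=P[m]; print("plate x",np.percentile(q@ex,[.5,99.5]),"y",np.percentile(q@ey,[.5,99.5]),(q@ey).min())
m=(abs(z-59.5)<2.5)&(np.hypot(*np.moveaxis(P,-1,0))<90)
q=P[m]; x=q@ex; print("lugs x",np.percentile(x[x<0],[1,99]),np.percentile(x[x>0],[1,99]),"y",np.percentile(q@ey,[1,99]))
```

```text
blank top z 191.4965696021705 20626 x [-17.95584303  -0.02706645  17.88602511] y max [-23.4116815   56.56853896  57.79896084  58.17058409]
((582.3318481445312, -209.1824951171875), (46.789058685302734, 85.1207046508789), 7.2177734375)
plate x [-38.34866508  36.81047564] y [-68.94419099  42.00884934] -71.27091723515925
lugs x [-33.8987506  -11.30831799] [ 8.49704733 31.67295966] y [-70.19792195 -42.49607053]
```

```bash
python3 -m jog '[[[1,6,0,0,0,0,3],[1.63,11,0,0,0,-0.004,3],[1.63,12.45,-3,0,0,-0.004,3],[1.63,12.45,-6,0,0,-0.004,3],[1.63,12.45,-8.2,0,0,-0.004,3]]]'
python3 -m jog '[[[0,0,0,0,0,0,3]]]'
python3 st.py
python3 - <<'E'
from h import *
c=cap("scene"); W=world(c)
a=np.radians(9.3); ex=np.array([np.cos(a),np.sin(a)]); ey=np.array([-np.sin(a),np.cos(a)])
n=np.array([601.1,-102.6]); save(c,"s1.png",(260,200,420,370),3.5)
E
```

```text
t: 6.08
ee_pos: [600.0, -103.1, 78.8]
tool_rot: [-0.001, 0.648, 0.761, -0.002]
contact_force: [0.7, -0.3, -1.5]
grip_width: 0.415
t: 6.2
ee_pos: [598.6, -104.4, 77.0]
tool_rot: [-0.002, 0.649, 0.761, -0.003]
contact_force: [-0.3, 0.3, -1.4]
grip_width: 0.414
t 6.2 p [ 598.6 -104.4   77. ] jawyaw 9.1 tilt [-0.007 -0.001] F [-0.3  0.3 -1.4] g 0.414 j [-0.3   0.65  1.47 -0.    1.03 -0.45]
```

View pics/s1.png

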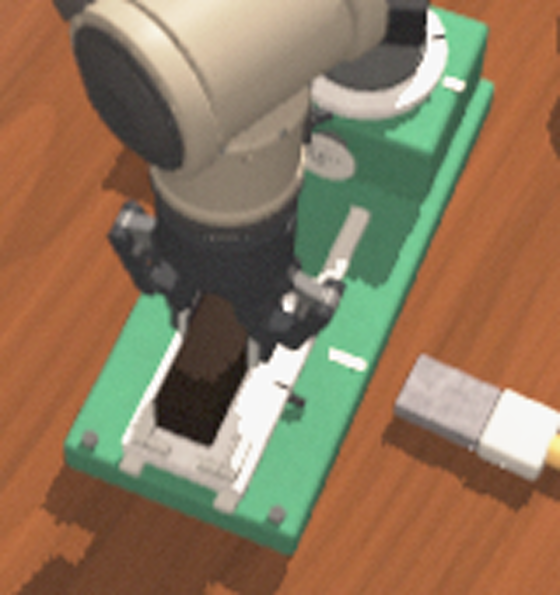

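The blank is over the nest between the lugs, but the pose lags 2–4 mm. I'll correct that, then lower.

```bash
python3 -m jog '[[[0.22,0.37,0,0,0,0.002,3],[0.22,0.37,-0.3,0,0,0.002,3],[0.22,0.37,-0.8,0,0,0.002,3],[0.22,0.37,-0.8,0,0,0.002,3]]]'
python3 st.py
```

```text
t: 6.75
ee_pos: [601.3, -100.8, 69.8]
tool_rot: [-0.002, 0.648, 0.761, -0.003]
contact_force: [-0.1, -0.5, -1.7]
grip_width: 0.417
t 6.75 p [ 601.3 -100.8   69.8] jawyaw 9.2 tilt [-0.006 -0.002] F [-0.1 -0.5 -1.7] g 0.417 j [-0.29  0.66  1.47 -0.    1.02 -0.45]
```

```bash
python3 -m jog '[[[0,0,-0.5,0,0,0,3],[0,0,-0.8,0,0,0,3],[0,0,-1.0,0,0,0,3],[0,0,-1.1,0,0,0,3],[0,0,-1.1,0,0,0,3]]]'
python3 st.py
```

```text
t: 7.38
ee_pos: [601.3, -100.8, 58.8]
tool_rot: [-0.002, 0.648, 0.761, -0.003]
contact_force: [-0.3, -0.1, -2.2]
grip_width: 0.411
t 7.38 p [ 601.3 -100.8   58.8] jawyaw 9.2 tilt [-0.006 -0.002] F [-0.3 -0.1 -2.2] g 0.411 j [-0.29  0.67  1.48 -0.    1.   -0.45]
```

```bash
python3 -m jog '[[[0,0,-0.1,0,0,0,3],[0,0,-0.15,0,0,0,3]]]'
python3 -m jog '[[[0,0,-0.05,0,0,0,3],[0,0,-0.05,0,0,0,3]]]'
```

```text
t: 7.62
ee_pos: [601.5, -101.0, 58.2]
tool_rot: [-0.001, 0.648, 0.761, -0.003]
contact_force: [-2.9, -0.5, 7.7]
grip_width: 0.415
t: 7.88
ee_pos: [601.5, -101.0, 58.2]
tool_rot: [-0.001, 0.648, 0.761, -0.003]
contact_force: [-3.2, 1.2, 5.5]
grip_width: 0.413
```

Contact at exactly the expected height (58.2), so the blank sits on the plate and not on a lug. Open and rise.

```bash
python3 -m jog '[[[0,0,0.05,0,0,0,5.5],[0,0,0.05,0,0,0,5.5],[0,0,0.05,0,0,0,8.5],[0,0,0.05,0,0,0,8.5],[0,0,0.05,0,0,0,8.5]]]'
python3 -m jog '[[[0,0,3,0,0,0,8.5],[0,0,8,0,0,0,8.5],[0,0,14,0,0,0,8.5],[0,0,18,0,0,0,8.5],[0,0,18,0,0,0,8.5]]]'
python3 st.py
python3 - <<'E'
from h import *
c=cap("wrist"); save(c,"w3.png"); np.savez("w3.npz",**c); W=world(c); z=W[...,2]
def rect(m,lab):
    q=W[m][:,:2].astype(np.float32)
    if len(q)<10: print(lab,len(q)); return
    b=cv2.minAreaRect(q); print(lab,len(q),np.round(b[0],1),np.round(b[1],1),round(b[2],1), np.round(np.median(W[m],0),1))
d=np.hypot(W[...,0]-602,W[...,1]+102)<90
rect((abs(z-88)<5)&d,"blank top"); rect((abs(z-48)<3)&d,"plate"); rect((abs(z-60)<2.5)&d,"lugs")
rect((abs(z-149)<5)&(np.hypot(W[...,0]-568,W[...,1]-109)<60),"bar")
m=(abs(z-100)<18)&(np.hypot(W[...,0]-568,W[...,1]-109)<60); print(np.histogram(z[m],bins=12))
E
```

```text
t: 8.5
ee_pos: [601.5, -101.0, 58.6]
tool_rot: [-0.001, 0.648, 0.761, -0.003]
contact_force: [0.7, 0.6, -0.1]
grip_width: 0.991
t: 9.12
ee_pos: [603.1, -101.4, 242.8]
tool_rot: [0.002, 0.648, 0.761, -0.001]
contact_force: [-0.3, -0.6, 0.3]
grip_width: 0.994
t 9.12 p [ 603.1 -101.4  242.8] jawyaw 9.2 tilt [ 0.003 -0.005] F [-0.3 -0.6  0.3] g 0.994 j [-0.29  0.49  1.25 -0.    1.39 -0.45]
blank top 4931 [ 602. -103.] [ 36.  119.4] 9.1 [601.4 -97.6  87.7]
plate 3824 [ 601.4 -103.1] [ 76.1 142.6] 9.2 [589.  -93.8  47.8]
lugs 1212 [ 601.4 -103.1] [ 65.8 139. ] 9.2 [589.8 -55.6  58.7]
bar 0
(array([ 45,  99, 108, 438, 844, 129,  58,  55,  53,  80, 290, 132]), array([ 82.0464281 ,  83.76146407,  85.47650005,  87.19153602,
        88.90657199,  90.62160797,  92.33664394,  94.05167991,
        95.76671589,  97.48175186,  99.19678784, 100.91182381,
       102.62685978]))
```

View pics/w3.png

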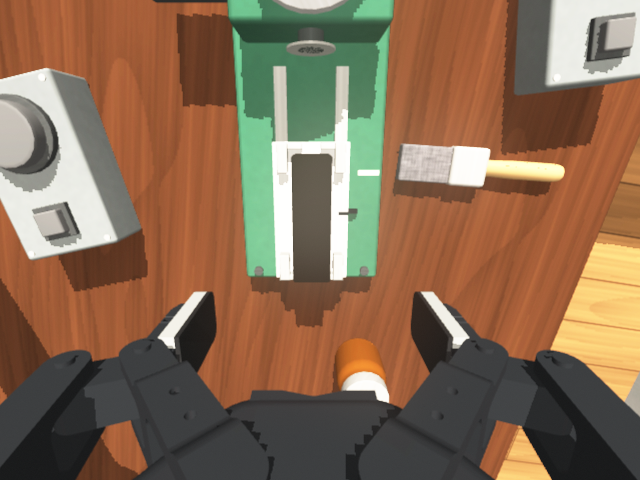

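Blank centre (602.0,-103.0) against nest (601.4,-103.1), both yaw 9.15°, top at 87.7: well seated, with all bystanders untouched. Now to the wheel (predicted 567.4,108.2, bar yaw about 28°).

```bash
python3 -m jog '[[[-0.7,4,0,0,0,-0.18,8.5],[-1.5,9,0,0,0,-0.36,8.5],[-2.5,14,0,0,0,-0.54,8.5],[-3.2,19,0,0,0,-0.72,8.5],[-3.6,20.9,0,0,0,-0.9,8.5]]]'
python3 -m jog '[[[0,0,0,0,0,-0.18,8.5],[0,0,0,0,0,-0.33,8.5],[0,0,0,0,0,-0.33,8.5]]]'
python3 st.py
cat > m3.py <<'E'
from h import *
import sys
f=sys.argv[1]
c=cap("wrist"); save(c,f+".png"); np.savez(f+".npz",**c); W=world(c); z=W[...,2]
def rect(m,lab):
    q=W[m][:,:2].astype(np.float32)
    if len(q)<10: print(lab,len(q)); return
    b=cv2.minAreaRect(q); print(lab,len(q),np.round(b[0],1),np.round(b[1],1),round(b[2],1), np.round(np.median(W[m],0),1))
d=np.hypot(W[...,0]-567,W[...,1]-108)
rect((abs(z-149)<4)&(d<60),"bar"); rect((abs(z-112)<3)&(d<60),"disc"); 
px=c["pixels"].astype(int); m=(px.min(2)>150)&(d<60)&(z>70)&(z<111); rect(m,"ring")
E
python3 m3.py w4
```

```text
t: 9.8
ee_pos: [564.5, 110.6, 238.2]
tool_rot: [-0.001, 0.916, 0.402, -0.003]
contact_force: [1.1, -0.0, 0.1]
grip_width: 0.994
t: 10.18
ee_pos: [563.8, 110.6, 236.6]
tool_rot: [-0.002, 0.969, 0.247, -0.005]
contact_force: [0.8, -0.5, 0.5]
grip_width: 0.996
t 10.18 p [563.8 110.6 236.6] jawyaw -61.4 tilt [-0.01   0.002] F [ 0.8 -0.5  0.5] g 0.996 j [0.06 0.44 1.37 0.   1.35 1.13]
bar 2054 [567.6 109. ] [71.7 15.8] 28.3 [569.9 110.5 148.4]
disc 4392 [568.1 109.6] [73.2 75.4] 27.7 [569.2 110.6 111.7]
ring 4086 [564.1 108.7] [104.6 102.9] 45.2 [580.8 120.  100.6]
```

View pics/w4.png

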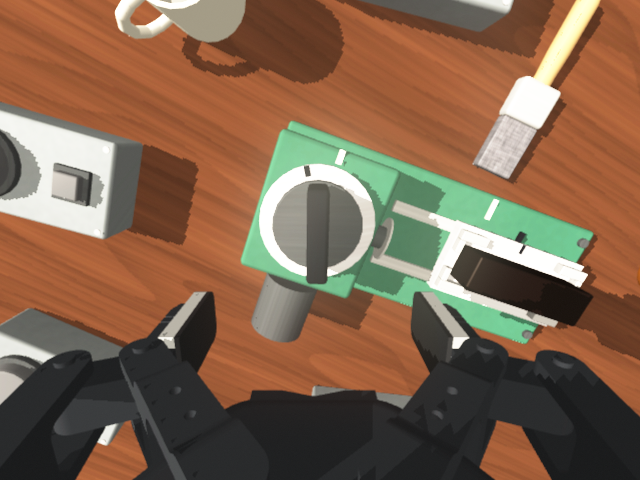

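View: dial line at (307,172), index (341,157), bar end (317,187). So the line stands about 0.53 rad anticlockwise of the mark and the lost motion is about 0.2. Wheel axis (567.6,109.0), bar yaw 28.3°. Descend, grip.

```bash
python3 -m jog '[[[0.38,-0.16,-4,0,-0.01,-0.005,8.5],[0.38,-0.16,-8,0,-0.01,-0.005,8.5],[0.38,-0.16,-10.5,0,-0.01,-0.005,8.5],[0.38,-0.16,-11.5,0,-0.01,-0.005,8.5],[0.38,-0.16,-11.5,0,-0.01,-0.005,8.5]]]'
python3 st.py
```

```text
t: 10.85
ee_pos: [567.6, 108.8, 121.5]
tool_rot: [-0.001, 0.969, 0.246, 0.0]
contact_force: [-0.4, -0.1, 1.2]
grip_width: 0.993
t 10.85 p [567.6 108.8 121.5] jawyaw -61.5 tilt [-0.     0.002] F [-0.4 -0.1  1.2] g 0.993 j [0.06 0.54 1.52 0.   1.08 1.13]
```

```bash
python3 -m jog '[[[0,0,0,0,0,0,1],[0,0,0,0,0,0,1],[0,0,0,0,0,0,1],[0,0,0,0,0,0,1],[0,0,0,0,0,0,1]]]' 50
python3 -m jog '[[[0,0,0,0,0,0,1],[0,0,0,0,0,0,1],[0,0,0,0,0,0,1]]]' 50
python3 st.py
```

```text
t: 11.48
ee_pos: [567.2, 109.7, 122.2]
tool_rot: [-0.002, 0.969, 0.246, 0.0]
contact_force: [-3.1, 4.8, 4.3]
grip_width: 0.175
t: 11.85
ee_pos: [567.2, 109.8, 122.2]
tool_rot: [-0.002, 0.969, 0.246, 0.0]
contact_force: [-0.5, 1.6, 1.2]
grip_width: 0.175
t 11.85 p [567.2 109.8 122.2] jawyaw -61.5 tilt [-0.001  0.003] F [-0.5  1.6  1.2] g 0.175 j [0.06 0.54 1.52 0.   1.08 1.13]
```

```bash
python3 -m jog '[[[0,0,0,0,0,-0.1,1],[0,0,0,0,0,-0.2,1],[0,0,0,0,0,-0.3,1],[0,0,0,0,0,-0.4,1],[0,0,0,0,0,-0.5,1]]]'
python3 st.py
```

```text
t: 12.48
ee_pos: [567.2, 109.7, 122.2]
tool_rot: [-0.002, 1.0, -0.003, 0.0]
contact_force: [-1.3, 0.6, 1.6]
grip_width: 0.179
t 12.47 p [567.2 109.7 122.2] jawyaw 89.7 tilt [0.001 0.003] F [-1.3  0.6  1.6] g 0.179 j [0.06 0.54 1.53 0.   1.07 1.63]
```

Tracks well, with low forces. jaw -90.3°; need about -119.

```bash
python3 -m jog '[[[0,0,0,0,0,-0.1,1],[0,0,0,0,0,-0.2,1],[0,0,0,0,0,-0.3,1],[0,0,0,0,0,-0.4,1],[0,0,0,0,0,-0.5,1]]]'
python3 -m jog '[[[0,0,0,0,0,0,1],[0,0,0,0,0,0,1]]]'
python3 st.py
python3 - <<'E'
from h import *
c=cap("wrist"); np.savez("w5.npz",**c)
t=cap("top"); np.savez("t5.npz",**t)
a=cv2.resize(c["pixels"][100:325,160:460],(600,450),interpolation=2)
b=cv2.resize(t["pixels"][170:245,235:335],(200,150),interpolation=2); 
im=np.zeros((450,800,3),np.uint8); im[:,:600]=a; im[:150,600:]=b
cv2.imwrite("pics/w5.png",im[:,:,::-1])
E
```

```text
t: 13.1
ee_pos: [567.1, 109.6, 122.2]
tool_rot: [-0.001, 0.968, -0.252, 0.001]
contact_force: [-0.6, 1.2, 2.0]
grip_width: 0.177
t: 13.35
ee_pos: [567.1, 109.5, 122.2]
tool_rot: [-0.001, 0.968, -0.251, 0.001]
contact_force: [0.1, 1.4, 0.2]
grip_width: 0.175
t 13.35 p [567.1 109.5 122.2] jawyaw 60.9 tilt [0.002 0.002] F [0.1 1.4 0.2] g 0.175 j [0.06 0.54 1.53 0.   1.07 2.13]
```

View pics/w5.png

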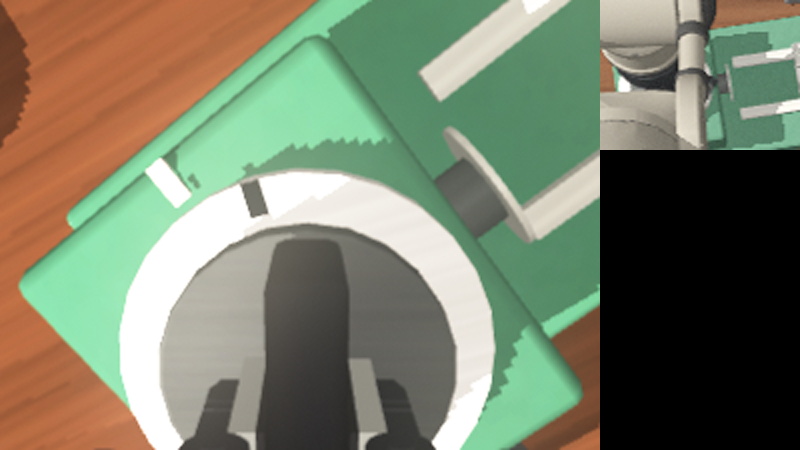

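Line (crop 255,198) stands past the index (168,182). Computing the angle.

Run:
```python
from h import *
c=dict(np.load("w5.npz")); n=np.array([567.3,109.1])
for l,u,v in(("line",160+127.5,199),("idx",160+84,191),("bar",160+153,100+121)):
    p=dep(c,u,v); d=p[:2]-n; print(l,np.round(p,1),round(np.hypot(*d),1),round(np.degrees(np.arctan2(d[1],d[0])),1))
```

```text
line [611.   99.  102.1] 44.8 -13.0
idx [624.5 118.5  90.8] 57.9 9.3
bar [598.4  91.6 118.5] 35.7 -29.3
```

Dial at +22°, good. Now back anticlockwise by 0.66 rad (stop a hair short, then measure).

```bash
python3 -m jog '[[[0,0,0,0,0,0.1,1],[0,0,0,0,0,0.2,1],[0,0,0,0,0,0.3,1],[0,0,0,0,0,0.4,1],[0,0,0,0,0,0.5,1]]]'
python3 -m jog '[[[0,0,0,0,0,0.08,1],[0,0,0,0,0,0.15,1],[0,0,0,0,0,0.15,1],[0,0,0,0,0,0.15,1]]]'
python3 st.py
cat > m4.py <<'E'
from h import *
import sys
c=cap("wrist"); np.savez(sys.argv[1]+".npz",**c); W=world(c); z=W[...,2]; n=np.array([567.3,109.1])
P=W[...,:2]-n; d=np.hypot(P[...,0],P[...,1]); px=c["pixels"].astype(int); g=px.max(2)
ang=np.degrees(np.arctan2(P[...,1],P[...,0]))
m=(d>40.5)&(d<48)&(abs(z-101)<4)&(g<130)&(abs(ang-9)<45)
i=(d>52)&(d<64)&(abs(z-91)<4)&(px.min(2)>150)&(abs(ang-9)<30)
for l,k in(("line",m),("idx",i)):
    k=cv2.morphologyEx(k.astype(np.uint8),cv2.MORPH_OPEN,np.ones((2,2)))
    nn,L,st,ce=cv2.connectedComponentsWithStats(k)
    for j in range(1,nn):
        if st[j,4]>15: print(l,st[j],np.round(ang[L==j].mean(),2),np.round(d[L==j].mean(),1))
v=c["pixels"][60:325,160:513]
cv2.imwrite("pics/"+sys.argv[1]+".png",cv2.resize(v,None,fx=2,fy=2,interpolation=2)[:,:,::-1])
E
python3 m4.py w6
```

```text
t: 14.08
ee_pos: [567.2, 109.7, 122.2]
tool_rot: [-0.002, 1.0, -0.002, 0.0]
contact_force: [-0.6, 1.8, 0.5]
grip_width: 0.178
t: 14.58
ee_pos: [567.2, 109.7, 122.2]
tool_rot: [-0.002, 0.997, 0.073, 0.0]
contact_force: [-0.1, 0.8, 0.5]
grip_width: 0.174
t 14.57 p [567.2 109.7 122.2] jawyaw -81.7 tilt [0.    0.003] F [-0.1  0.8  0.5] g 0.174 j [0.06 0.54 1.53 0.   1.08 1.48]
line [310 190   8  15 120] 8.27 44.1
idx [306 156  15  24 287] 8.78 57.4
idx [289 177  11   6  40] 19.23 52.3
```

View pics/w6.png

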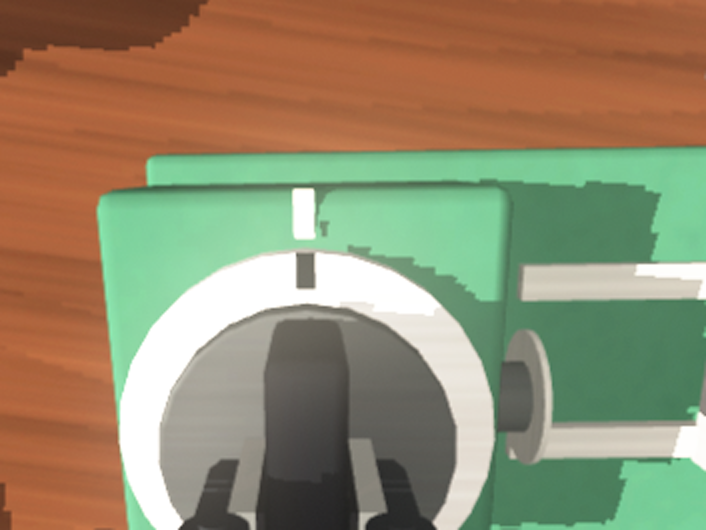

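Line at (305,270) is just under the index (303,213), about 0.7° short. Nudge +0.012 rad, then release and rise.

```bash
python3 -m jog '[[[0,0,0,0,0,0.012,1],[0,0,0,0,0,0.012,1],[0,0,0,0,0,0.012,1]]]'
python3 st.py; python3 m4.py w7
python3 -m jog '[[[0,0,0,0,0,0,3],[0,0,0,0,0,0,5],[0,0,0,0,0,0,8.5],[0,0,0,0,0,0,8.5],[0,0,0,0,0,0,8.5]]]'
python3 -m jog '[[[0,0,3,0,0,0,8.5],[0,0,7,0,0,0,8.5],[0,0,11.5,0,0,0,8.5],[0,0,11.5,0,0,0,8.5]]]'
python3 st.py; python3 m4.py w8; python3 m3.py w9
```

```text
t: 15.0
ee_pos: [567.2, 109.7, 122.2]
tool_rot: [-0.002, 0.997, 0.079, 0.0]
contact_force: [-1.8, 1.6, 1.5]
grip_width: 0.179
t 15.0 p [567.2 109.7 122.2] jawyaw -81.0 tilt [0.    0.003] F [-1.8  1.6  1.5] g 0.179 j [0.06 0.54 1.53 0.   1.08 1.47]
line [310 190   9  15 132] 8.6 44.0
idx [308 156  13  24 280] 8.86 57.6
idx [290 176  11   6  36] 18.77 52.8
idx [326 176   7   5  16] 0.25 52.4
t: 15.68
ee_pos: [567.2, 109.7, 122.2]
tool_rot: [-0.002, 0.997, 0.079, 0.0]
contact_force: [0.8, 0.1, -1.7]
grip_width: 0.995
t: 16.18
ee_pos: [569.0, 109.8, 241.3]
tool_rot: [-0.001, 0.997, 0.079, 0.004]
contact_force: [0.0, 0.4, 0.1]
grip_width: 0.996
t 16.18 p [569.  109.8 241.3] jawyaw -81.0 tilt [0.008 0.004] F [0.  0.4 0.1] g 0.996 j [0.06 0.43 1.36 0.   1.34 1.47]
line [313 175   4   9  36] 7.67 43.4
idx [311 155   7  14  98] 8.41 57.3
bar 2016 [567.6 109.2] [71.3 15.8] 9.5 [569.7 109.3 148.4]
disc 4292 [568.6 109.2] [73.4 75.3] 8.6 [569.5 109.6 111.6]
ring 3967 [564.2 109.1] [104.1 103.8] 52.1 [582.2 118.2 100.6]
```

Wheel done: released, bar at 9.5° against jig 9.15°, line within about 0.5° of the mark, lost motion about 0. Next the jog button, about (460.5,413).

```bash
python3 -m jog '[[[-2,6,0,0,0,0,0],[-4,12,0,0,0,0,0],[-6,18,0,0,0,0,0],[-8.5,24,0,0,0,0,0],[-10,28,-2,0,0,0,0]]]' 40
python3 -m jog '[[[-0.9,2.3,-4,0,0,0,0],[-0.9,2.3,-6,0,0,0,0],[-0.9,2.3,-6,0,0,0,0]]]'
python3 st.py
python3 - <<'E'
from h import *
c=cap("wrist"); save(c,"w10.png",(80,60,560,420),1); W=world(c); z=W[...,2]
d=np.hypot(W[...,0]-460,W[...,1]-413)
for l,m in(("jog",(abs(z-77)<3)&(d<50)),("box",(abs(z-55)<3)&(d<150)),("small",(abs(z-70)<3)&(np.hypot(W[...,0]-478,W[...,1]-328)<30))):
    b=cv2.minAreaRect(W[m][:,:2].astype(np.float32)); print(l,m.sum(),np.round(b[0],1),np.round(b[1],1),round(np.median(z[m]),1))
E
```

```text
t: 16.9
ee_pos: [465.8, 392.0, 216.4]
tool_rot: [-0.002, 0.997, 0.079, 0.0]
contact_force: [0.5, -0.8, -0.5]
grip_width: -0.003
t: 17.27
ee_pos: [454.9, 414.2, 152.9]
tool_rot: [0.0, 0.997, 0.08, -0.003]
contact_force: [0.4, 0.2, 1.4]
grip_width: -0.004
t 17.27 p [454.9 414.2 152.9] jawyaw -80.9 tilt [-0.005 -0.001] F [0.4 0.2 1.4] g -0.004 j [0.61 0.57 1.37 0.   1.2  2.02]
jog 5384 [460.2 412.9] [57.9 58.1] 76.7
box 18535 [467.5 378.7] [ 99.5 169.1] 54.7
small 1064 [478.  330.1] [24.3 24. ] 68.6
```

View pics/w10.png

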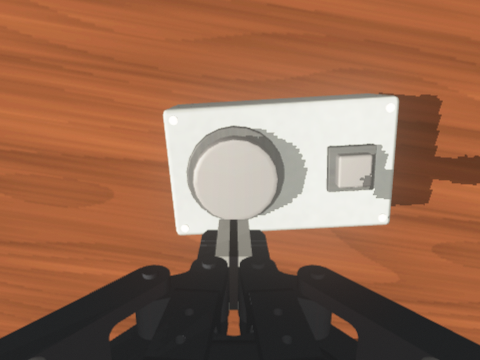

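Button centre (460.2,412.9,76.7), confirmed. Small button clear at (478,330).

```bash
python3 -m jog '[[[0.53,-0.13,-4,0,0,0,0],[0.53,-0.13,-6.5,0,0,0,0],[0.53,-0.13,-7.2,0,0,0,0],[0.53,-0.13,-7.2,0,0,0,0]]]'
python3 st.py
```

```text
t: 17.82
ee_pos: [462.0, 413.2, 83.7]
tool_rot: [-0.001, 0.997, 0.079, -0.001]
contact_force: [0.5, -0.3, 0.5]
grip_width: 0.001
t 17.82 p [462.  413.2  83.7] jawyaw -80.9 tilt [-0.001  0.002] F [ 0.5 -0.3  0.5] g 0.001 j [0.6  0.65 1.43 0.   1.05 2.02]
```

```bash
python3 -m jog '[[[0,0,-1.6,0,0,0,0],[0,0,-1.6,0,0,0,0],[0,0,-1.6,0,0,0,0],[0,0,-1.6,0,0,0,0],[0,0,-1.6,0,0,0,0]]]'
python3 st.py
```

```text
t: 18.45
ee_pos: [463.4, 414.1, 69.1]
tool_rot: [-0.002, 0.997, 0.079, 0.001]
contact_force: [2.1, 1.4, 5.7]
grip_width: -0.002
t 18.45 p [463.4 414.1  69.1] jawyaw -80.9 tilt [0.003 0.005] F [2.1 1.4 5.7] g -0.002 j [0.6  0.67 1.45 0.   1.02 2.02]
```

Bottomed (5.7 N). Hold on, then check the carriage.

```bash
python3 -m jog '[[[0,0,-0.05,0,0,0,0],[0,0,-0.05,0,0,0,0],[0,0,-0.05,0,0,0,0],[0,0,-0.05,0,0,0,0],[0,0,-0.05,0,0,0,0]]]'
for i in 1 ; do python3 -m jog '[[[0,0,0,0,0,0,0],[0,0,0,0,0,0,0],[0,0,0,0,0,0,0],[0,0,0,0,0,0,0],[0,0,0,0,0,0,0]]]'; done
python3 -m jog '[[[0,0,0,0,0,0,0],[0,0,0,0,0,0,0],[0,0,0,0,0,0,0],[0,0,0,0,0,0,0],[0,0,0,0,0,0,0]]]'
cat > m5.py <<'E'
from h import *
import sys
a=np.radians(9.15); ey=np.array([-np.sin(a),np.cos(a)]); ex=np.array([np.cos(a),np.sin(a)])
def far(c):
    W=world(c); P=W[...,:2]-np.array([601.4,-103.1]); z=W[...,2]; x=P@ex; y=P@ey
    m=(abs(z-88)<5)&(abs(x)<35)&(abs(y)<150); q=W[m][:,:2].astype(np.float32)
    b=cv2.minAreaRect(q); o=[len(q),np.round((np.array(b[0])-[601.4,-103.1])@np.c_[ex,ey],1),np.round(b[1],1)]
    m=(abs(z-48)<4)&(abs(x)<45)&(abs(y)<150)&(c["pixels"].min(2)>110)
    return o+["plate y",np.round(np.percentile(y[m],[1,99]),1)]
print("before",far(dict(np.load("scene0.npz"))),far(dict(np.load("top0.npz"))))
for n in("top","scene"):
    c=cap(n); np.savez(n+sys.argv[1]+".npz",**c); print(n,far(c))
E
python3 m5.py a; python3 st.py
```

```text
t: 19.08
ee_pos: [463.5, 414.2, 69.0]
tool_rot: [-0.002, 0.997, 0.079, 0.002]
contact_force: [-0.4, -0.3, 6.2]
grip_width: 0.001
t: 19.7
ee_pos: [463.5, 414.2, 69.1]
tool_rot: [-0.002, 0.997, 0.079, 0.002]
contact_force: [-0.6, 0.6, 3.9]
grip_width: -0.0
t: 20.32
ee_pos: [463.5, 414.2, 69.0]
tool_rot: [-0.002, 0.997, 0.079, 0.002]
contact_force: [-0.5, 0.1, 4.0]
grip_width: 0.003
before [26, array([  1.1, 144.6]), array([30.1,  5.2]), 'plate y', array([-72.4,  68.6])] [4, array([  0.9, 149.6]), array([29.5,  0.3]), 'plate y', array([-64. ,  73.5])]
top [842, array([ 2., 59.]), array([ 37. , 181.6]), 'plate y', array([-41.5,  98.6])]
scene [933, array([ 2.5, 54.7]), array([ 36.8, 185.1]), 'plate y', array([-48. ,  94.2])]
t 20.43 p [463.5 414.2  69.1] jawyaw -80.9 tilt [0.003 0.005] F [-0.6  0.3  4.2] g -0.003 j [0.6  0.67 1.45 0.   1.02 2.02]
```

```bash
python3 -m jog '[[[0,0,0,0,0,0,0],[0,0,0,0,0,0,0],[0,0,0,0,0,0,0],[0,0,0,0,0,0,0],[0,0,0,0,0,0,0]]]'
python3 -m jog '[[[0,0,-0.02,0,0,0,0],[0,0,-0.02,0,0,0,0]]]'
python3 - <<'E'
from h import *
c=cap("top"); np.savez("topb.npz",**c); print(r.state()["t"])
t0,t1=[dict(np.load(f)) for f in("top0.npz","topb.npz")]
a=np.radians(9.15); ey=np.array([-np.sin(a),np.cos(a)]); ex=np.array([np.cos(a),np.sin(a)])
W=world(c); P=W[...,:2]-np.array([601.4,-103.1]); z=W[...,2]; x=P@ex; y=P@ey
m=(abs(z-48)<4)&(abs(x)<45)&(abs(y)<150)&(c["pixels"].min(2)>110); print(np.percentile(y[m],[1,99]))
v=[cv2.resize(q["pixels"][165:225,290:410],(800,400),interpolation=2)[:290] for q in(t0,t1)]
cv2.imwrite("pics/p1.png",np.vstack(v)[:,:,::-1])
E
```

```text
t: 21.05
ee_pos: [463.4, 414.2, 69.0]
tool_rot: [-0.002, 0.997, 0.079, 0.002]
contact_force: [-0.1, -0.8, 5.1]
grip_width: -0.002
t: 21.3
ee_pos: [463.5, 414.2, 69.0]
tool_rot: [-0.002, 0.997, 0.079, 0.002]
contact_force: [-0.4, -0.3, 5.1]
grip_width: 0.001
21.35
[-31.50819058 108.11255467]
```

View pics/p1.png

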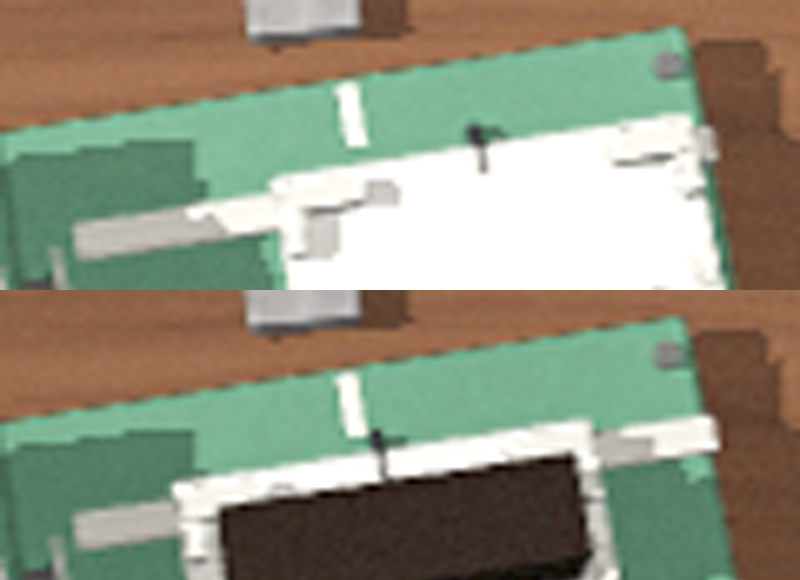

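Carriage at about 35 mm at t=21.35 (pointer (377,440) against mark bottom (356,435)), moving about 9.8 mm/s. Four more rows, then lift (total about 4 s).

```bash
python3 -m jog '[[[0,0,0,0,0,0,0],[0,0,0,0,0,0,0],[0,0,0,0,0,0,0],[0,0,0,0,0,0,0],[0,0,5,0,0,0,0]]]'
python3 -m jog '[[[0,0,6,0,0,0,0],[0,0,10,0,0,0,0],[0,0,10,0,0,0,0]]]'
python3 st.py
python3 m5.py c
python3 - <<'E'
from h import *
t=dict(np.load("topc.npz")); s=dict(np.load("scenec.npz"))
im=np.vstack([cv2.resize(t["pixels"][165:225,290:410],(800,400),interpolation=2)[:290],cv2.resize(s["pixels"][180:300,270:430],(400,300),interpolation=2)[:,:].repeat(1,0)[:, :].copy() if 0 else cv2.resize(s["pixels"][180:300,270:580],(800,310),interpolation=2)])
cv2.imwrite("pics/p2.png",im[:,:,::-1])
W=world(t)
for n,u,v in (("mug",190,0),): pass
d=np.abs(t["pixels"].astype(int)-np.load("top0.npz")["pixels"]).max(2)
for n,(x0,y0,x1,y1) in dict(mug=(160,140,210,195),jar=(432,145,470,185),brush=(318,92,348,172)).items(): print(n,(d[y0:y1,x0:x1]>60).sum())
E
```

```text
t: 21.98
ee_pos: [461.1, 412.4, 115.0]
tool_rot: [0.0, 0.997, 0.079, -0.003]
contact_force: [1.0, 0.2, 0.5]
grip_width: -0.002
t: 22.35
ee_pos: [462.3, 413.3, 218.2]
tool_rot: [-0.001, 0.997, 0.079, 0.0]
contact_force: [-0.4, -0.6, -0.2]
grip_width: 0.002
t 22.35 p [462.3 413.3 218.2] jawyaw -80.9 tilt [-0.     0.003] F [-0.4 -0.6 -0.2] g 0.002 j [0.6  0.53 1.26 0.   1.35 2.02]
before [26, array([  1.1, 144.6]), array([30.1,  5.2]), 'plate y', array([-72.4,  68.6])] [4, array([  0.9, 149.6]), array([29.5,  0.3]), 'plate y', array([-64. ,  73.5])]
top [860, array([ 1.9, 66.7]), array([ 37.1, 166.6]), 'plate y', array([-25.8, 113.9])]
scene [903, array([ 2.2, 62.4]), array([ 36.5, 172.2]), 'plate y', array([-32.9, 143.7])]
mug 0
jar 0
brush 0
```

Carriage travel reads 40.4 (top) and 39.5 mm (scene). Last numeric check of the bar and blank, then hand in.

Run:
```python
from h import *
for f in("topc.npz","scenec.npz"):
    W=world(dict(np.load(f))); z=W[...,2]
    for l,x,y,h,rr in(("bar",568,109,149,55),("blank",595,-63,88,75),("lugs",595,-63,60,85),("jog",460,413,77,40)):
        m=(abs(z-h)<3.5)&(np.hypot(W[...,0]-x,W[...,1]-y)<rr); b=cv2.minAreaRect(W[m][:,:2].astype(np.float32)); print(f,l,m.sum(),np.round(b[0],1),np.round(b[1],1),round(b[2],1),round(float(np.median(z[m])),1))
r.finish_job(); print(r.state()["t"])
```

```text
topc.npz bar 210 [567.9 112.5] [72.1 15.9] 9.3 148.8
topc.npz blank 745 [596.4 -60. ] [ 37.  119.6] 9.3 87.9
topc.npz lugs 261 [595.2 -60. ] [ 67.7 139.6] 9.0 59.1
topc.npz jog 506 [460.2 415.7] [56.6 58.4] 0.3 76.9
scenec.npz bar 198 [569.3 106.4] [72.4 19.6] 11.5 148.7
scenec.npz blank 789 [597.7 -65.4] [ 36.3 122.9] 9.1 88.2
scenec.npz lugs 279 [596.9 -65.4] [ 65.7 140.8] 9.5 59.4
scenec.npz jog 274 [462.1 409.5] [57.5 60.1] 64.6 77.0
the job is handed in; nothing more can be done
the job is handed in; nothing more can be done
```

I laid the blank in the nest, set the handwheel, held the leftmost box's round jog button down for about 4 s, and handed the job in at about 22.5 s. The report gives no verdict, so these are my own last checks.

- **Blank:** it lies flat with its top at 88 mm, within about 1 mm of the nest centre and square to the jig (within about 0.4°).
- **Handwheel:** I took it 22° past the mark and brought it back anticlockwise. After release the dial line stood within about 0.5–0.7° of the index. The bar is parallel to the jig's x (9.3° against 9.15°), so the play is taken up.
- **Carriage:** travel reads 40.4 mm in the top view and 39.5 mm in the scene view, against the 40 mm mark. The jog button is back up.
- **Bystanders:** the jar, mug and brush show no change in the top view. I never went near the small button.

**Disagreements and gaps:**
- The top and scene cameras differ by about 5 mm in y throughout. I used the wrist camera and their mean instead.
- The scene view gave a coarser bar angle of 11.5°, which I put down to its low resolution.
- The last pointer picture could not be viewed because of the picture limit, so the carriage position rests on the numbers alone.

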